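# Read the temperature logger of a flower delivery

### The job

Read the temperature logger on the delivery box with the yellow straps: take the reader wand out of its charging dock, feel its steel nose home onto the round steel logger inside the yellow ring, with the wand standing square to that sloping face, and press lightly until the spring nose has given about half its travel. Finish while holding it there in the gripper, nothing put down. Never ram the nose against the box, do not touch the blue-strapped box with the wand, and leave the boxes and everything else on the bench where they are.

Things in the scene. Friction and masses are not known exactly. Their poses are not given: they have to be found in the camera images.
- wand: reader wand, 145 mm long, 0.14 kg, nose down in the dock at the start. White square handle, 24 x 24 mm, 105 mm long, flat sides, grey ribs and a blue band; below it a black neck 16 mm across, 26 mm long, then the steel nose. Origin on the axis at the handle's foot (shoulder above the neck); z along the axis to the handle's top (+105 mm; end of the nose -40 mm when out); x, y square to the sides
- wand_tip (a point): middle of the flat end of the wand's steel nose (9 mm across, sticks out 14 mm from the neck); axes as wand. The nose is a spring plunger that slides up to 8 mm into the neck: it starts to give at 1.2 N, takes 0.6 N more for each mm, 3.6 N at half travel, and is hard against its stop at 6 N. The tip point moves with the nose
- dock: grey charging dock fixed to the bench: base plate 105 x 85 x 12 mm, in its middle a 44 mm square tower, 78 mm tall. The wand's shoulder rests on a ledge 56 mm above the bench, 22 mm deep in the tower's 28 mm square hole; 83 mm of the handle stands above the tower, top at 161 mm, sides parallel to the dock's. It comes out straight up, clear after 62 mm. Origin: centre of the underside, z up
- box_yellow: target delivery box: charcoal foam box, 220 mm (x) by 250 mm (y), 162 mm tall, loose, 2 to 4 kg, two yellow straps over it front to back; origin at the centre of its underside, x from its front to its back, z up. The lid's upper front edge is bevelled 30 degrees (run 65 mm, full width); the yellow-ringed logger pocket sits in the middle of the bevel
- logger_yellow: logger pocket on the yellow-strapped box: yellow ring, 32 mm outside, 22 mm inside, standing 9 mm proud of the bevel, with the logger's flat round steel face, 17 mm across, inside it. Origin on the bevel's surface at the ring's centre; z straight out of the bevel (30 degrees from vertical, towards the box's front and up), x up the slope, y along the box
- rim_yellow (a point): centre of the yellow ring's rim, at z = 9 mm of logger_yellow, same axes. The logger sits more or less deep in its tight pocket: its steel face, square to z, lies 2 to 6 mm below this point, different each time, so it has to be felt; it does not shift under light pressure
- box_blue: the other delivery box: charcoal foam box, 220 mm (x) by 250 mm (y), 162 mm tall, loose, 2 to 4 kg, two blue straps over it front to back; origin at the centre of its underside, x from its front to its back, z up. The lid's upper front edge is bevelled 30 degrees (run 65 mm, full width); the blue-ringed logger pocket sits in the middle of the bevel
- logger_blue: the same logger pocket with a blue ring on the blue-strapped box; not to be read
- spray_can: green aerosol can with a white cap, 54 mm across, 190 mm tall, stands upright; origin at the underside, loose, to be left alone
- clay_pot: open terracotta pot, 100 mm across the rim, 85 mm tall; origin at the underside, loose, to be left alone
- bud_vase: green glass bud vase, 72 mm across, 150 mm tall; origin at the underside, loose, to be left alone
- ribbon_reel: small pink ribbon reel lying flat, 70 mm across, 31 mm tall; origin at the underside, loose, to be left alone
- secateurs: closed secateurs with red handles lying flat, about 190 mm long, 70 mm wide, 19 mm tall; origin at the underside, loose, to be left alone
- foam_brick: dark green block of dry flower foam, 230 (x) x 110 (y) x 80 mm; origin at the underside, loose, to be left alone
There are look-alikes about, which are no part of the job. Of the things shaped like the wand, the white one is meant.

How it is judged:
On the way, in this order (a step that is already met when the one before it is completed fails the run):
1. the wand is drawn up out of its dock, held by the fingers (z of wand in the frame of dock above 0.12 m and contact force between the fingers and wand above 1 N), for 0.2 s.
2. the nose stands inside the yellow ring and touches the logger (x of wand_tip in the frame of logger_yellow between -0.008 and 0.008 m and y of wand_tip in the frame of logger_yellow between -0.008 and 0.008 m and z of wand_tip in the frame of logger_yellow below 0.008 m and contact force between wand and box_yellow above 0.5 N), for 0.1 s.
At the end, for the whole second after the job is handed in: Wand in the fingers, clear of the dock and still; nose end inside the yellow ring on the logger, axis within 8 degrees of square to its face, pressing with 1.8 to 5.4 N (nose given 1 to 7 of its 8 mm); both boxes within 10 mm and all other things within 30 mm of where they stood (x of wand_tip in the frame of logger_yellow between -0.008 and 0.008 m and y of wand_tip in the frame of logger_yellow between -0.008 and 0.008 m and z of wand_tip in the frame of logger_yellow below 0.008 m and contact force between wand and box_yellow between 1.8 and 5.4 N and angle between the z axis of wand and the z axis of logger_yellow, either way round below 0.14 rad and contact force between the fingers and wand above 1 N and contact force between wand and dock below 0.05 N and linear speed of wand below 0.02 m/s and distance of each of box_yellow, box_blue from where it was at the start of the episode below 0.01 m and distance of each of spray_can, clay_pot, bud_vase, ribbon_reel, secateurs, foam_brick from where it was at the start of the episode below 0.03 m); the arm keeps its last pose, push and grip.
It fails at once if the wand is rammed against the yellow-strapped box (over 15 N) (contact force between wand and box_yellow above 15 N).
It fails at once if the wand touches the blue-strapped box (contact force between wand and box_blue above 0.5 N).
It fails at once if a box is shoved more than 10 mm (distance of any of box_yellow, box_blue from where it was at the start of the episode above 0.01 m).
It fails at once if something else on the bench is shifted more than 30 mm (distance of any of spray_can, clay_pot, bud_vase, ribbon_reel, secateurs, foam_brick from where it was at the start of the episode above 0.03 m).
It also fails if it takes over 43 s, if anything falls off the work surface, if the arm or the gripper's body presses on something with over 40 N, if the wrist force passes 120 N, or if a joint passes its speed limit or range.

### The arm

A 7-joint arm with a two-finger parallel gripper is mounted at the origin on the work surface. World frame = base frame: x ahead of the robot, y to its left, z up, the work surface at z = 0. Lengths are in m, angles in rad, forces in N, time in s.
With the tool pointing down it reaches from about 0.35 to 0.9 m from the base axis. Payload 19.9 kg.
Tool frame: the origin (TCP) lies on the centre line of the jaws, within the pads' length; the fingertips stand 22 mm ahead of it and the grasp point (between the pads) lies 3 mm ahead of it; x points along the fingers, z is the direction in which the jaws open and shut, and the axes are right-handed (so a half turn about x gives the same grasp; the last joint's range is limited). The gripper opens to 94 mm and grips with 3 to 60 N. Pads are 16 mm wide; open, the fingers measure 119 mm over their backs; the gripper's body (75 mm by 177 mm) begins 78 mm behind the grasp point.
Start: joints at [1.282, 0.417, -0.01, 1.614, 0.005, 1.111, -0.053], TCP at [0.153, -0.606, 0.198] pointing down, gripper open.
Joint ranges: [-2.81, 2.81], [-0.39, 2.02], [-1.27, 1.25], [0.06, 2.57], [-1.19, 4.33], [0.19, 2], [-2.82, 2.82]. Speed limits (rad/s): [1.89, 1.89, 2.39, 2.39, 3.01, 3.01, 3.01].

### API

Orientations are given as a unit quaternion [x, y, z, w].
In Python, from workcell import arm gives the robot as it stands.
- The arm moves only by the tool carry_out, never from a script. Its argument "commands" is one flat list of numbers, 4 for each row, row after row: the shift along the tool's x, y, z in mm, then the turn about the tool's x in degrees. In form: [x, y, z, yaw, x, y, z, yaw, ...]. A call has 1 to 8 rows; each row is the pose to reach, as a shift and turn from the pose measured when the call began, along the tool's axes at that moment; what a row does not reach only later rows make up. A row lasts 1/8 s, in which the tool goes at most 62.5 mm and 10.7 degrees, less where a joint would pass 70% of its speed; a pose out of reach is approached as far as the arm can. A call with a gripper value outside its range is refused whole. "claw" is the finger opening in mm, from 0 to 94, set as the call begins (left out, the last holds). The fingers move at their own pace and stop on an object; the grip force is fixed at half the most. Time passes only in rows, so rows that repeat a pose let the fingers close. It gives the time, the measured TCP pose, the force and the opening at its end, in the units of the state.
- arm.sense(): the state, without advancing time (a new reading comes with each control period).
- arm.read_camera(name): name is "side" or "top" or "wrist"; returns a dict with "pixels" (400x640x3 uint8, blue, green, red), "depth" (400x640 float32, m along the optical axis (not along the pixel's ray), 0 where there is no reading), "intrinsics" (3x3 intrinsics, pixels), "R" (3x3) and "t" (3): a world point X has camera coordinates R X + t. Camera axes: x right, y down, z forward; pixel columns grow to the right and rows downward; lengths in m; the calibration is good to about 2 mm. The wrist camera is an equidistant fisheye: a pixel r from the principal point sees the ray r / f radians off the axis. A picture is of the moment at which its call begins.
- arm.hand_in(): hands the job in, once; it reports no verdict.
The state is a dict: "clock": time; "joint_pos": joint angles; "qd": joint speeds; "tau": joint torques, N m; "eef_pos": TCP position; "ee_rot": TCP orientation; "contact_force": force on the tool from outside, world axes, zero at the start; "wrist_torque": the same for the moment, N m; "grip_width": finger opening in m.
Only numpy, scipy, OpenCV 4.12 (cv2) and the standard library are available. Lean on these libraries where they do the work, as an engineer would, in place of code of your own. Each camera call takes 0.05 s, during which the arm holds its last target.

## Working session

There is one attempt and no reset: what is moved stays moved. The work goes in short steps, Python scripts to look and compute and a tool call to move; the robot and the scene stay as the last step left them, time stands still between calls to the robot, and variables do not carry over. Pictures are saved under pics/ and viewed, and the job is handed in when it is done.

Besides the shell and the picture viewer there is one more tool, called after ">>>" as name(argument=value, ...) on one line, values as JSON. carry_out: Moves the arm, as the interface text tells. Its arguments: {"type":"object","properties":{"commands":{"type":"array","items":{"type":"number"}},"claw":{"type":"number"}},"required":["commands"]}

```bash
mkdir -p pics; ls; cat > h.py <<'E'
import numpy as np, cv2
from workcell import arm
from scipy.spatial.transform import Rotation as Ro
def cam(n,save=None):
    c=arm.read_camera(n)
    c={k:(np.array(v) if k!='x' else v) for k,v in c.items()}
    if save: cv2.imwrite('pics/'+save+'.png',c['pixels']); np.savez('pics/'+save+'.npz',**c)
    return c
E
python3 - <<'E'
from h import *
print(arm.sense())
for n in ['side','top','wrist']:
    c=cam(n,n+'0'); print(n,c['intrinsics'],c['R'],c['t'])
E
```

```text
pics
{'clock': 0.0, 'joint_pos': array([ 1.28150064,  0.41797382, -0.01030554,  1.61416733,  0.00468184,
        1.11072051, -0.05299836]), 'qd': array([-0.00070433, -0.00059277,  0.00028845, -0.00041822,  0.00159423,
       -0.00100505, -0.00039472]), 'tau': array([ 5.18761499e-04, -8.51232791e+01,  6.40123151e-01, -4.25994551e+01,
       -4.86636360e-02,  1.84908818e-02,  1.38478822e-04]), 'eef_pos': array([ 0.15318905, -0.60553003,  0.19722826]), 'ee_rot': array([ 0.43462435,  0.55832162, -0.43412657,  0.55759552]), 'contact_force': array([-0.88165114,  0.28564724,  0.09087133]), 'wrist_torque': array([ 0.01915054, -0.03736168, -0.02134553]), 'grip_width': 0.09462135699121511}
side [[375.12344396   0.         323.98249872]
 [  0.         375.12344396 197.82764819]
 [  0.           0.           1.        ]] [[-0.99958845 -0.02847169 -0.00350642]
 [-0.01783121  0.71241751 -0.70152929]
 [ 0.02247176 -0.70117805 -0.712632  ]] [0.53790524 0.12374891 1.37676719]
top [[422.95360115   0.         320.13870429]
 [  0.         422.95360115 199.94150989]
 [  0.           0.           1.        ]] [[ 1.59626712e-02 -9.99868905e-01  2.71411979e-03]
 [-9.75213117e-01 -1.61680674e-02 -2.20676164e-01]
 [ 2.20691116e-01  8.75735826e-04 -9.75343357e-01]] [-0.0632771   0.5476774   1.31847035]
wrist [[309.70691629   0.         319.94995016]
 [  0.         309.70691629 196.15592187]
 [  0.           0.           1.        ]] [[ 0.2447073  -0.96959627 -0.00118566]
 [-0.92999183 -0.23505749  0.28260072]
 [-0.27428731 -0.0680518  -0.9592369 ]] [-0.62263138 -0.02909631  0.39264254]
```

View pics/side0.png

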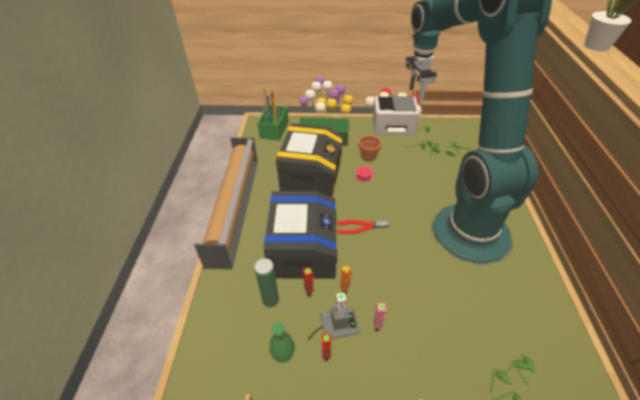

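View pics/top0.png

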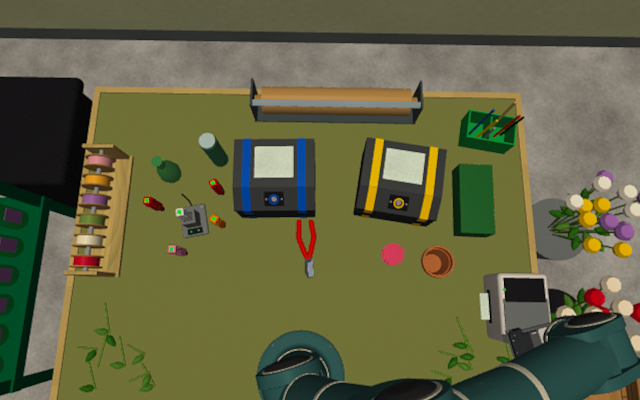

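View pics/wrist0.png

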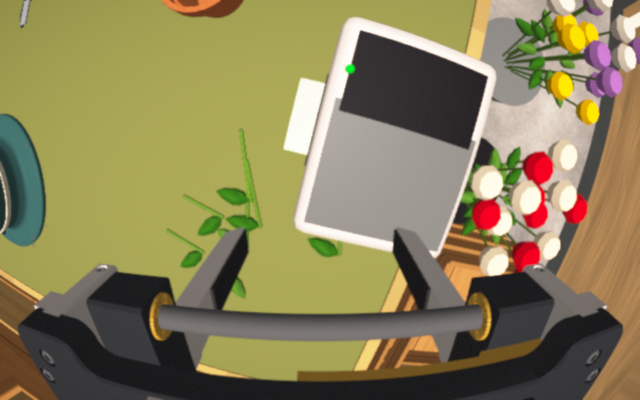

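The candidates for the wand in the top view are red (152,203), red (216,187), orange (217,221), pink (178,250), and the white one standing in the grey dock (181,212). By the description I choose the white one, and I'll check it in a close crop.

```bash
cat >> h.py <<'E'
def world(c,u,v,d=None):
    K=c['intrinsics'];
    if d is None: d=c['depth'][int(round(v)),int(round(u))]
    p=np.array([(u-K[0,2])/K[0,0],(v-K[1,2])/K[1,1],1])*d
    return c['R'].T@(p-c['t'])
def crop(c,x0,x1,y0,y1,s,name):
    cv2.imwrite('pics/'+name+'.png',cv2.resize(c['pixels'][y0:y1,x0:x1],None,fx=s,fy=s,interpolation=cv2.INTER_CUBIC))
E
python3 - <<'E'
from h import *
t=np.load('pics/top0.npz'); s=np.load('pics/side0.npz')
crop(t,130,240,170,265,7,'ctop'); crop(t,345,455,130,225,7,'ctopy'); crop(s,290,400,250,370,5,'cside'); crop(s,265,350,115,200,8,'csidey')
for n,c,pts in [('t',t,[(181,212),(398,203),(400,195),(274,199),(438,262),(392,254),(475,200),(210,150),(192,230),(165,168)]),('s',s,[(341,298),(331,148),(326,221)])]:
    for p in pts: print(n,p,world(c,*p).round(4))
E
```

```text
t (181, 212) [0.4828 0.3633 0.1572]
t (398, 203) [ 0.5238 -0.2923  0.1462]
t (400, 195) [ 0.5464 -0.2969  0.1569]
t (274, 199) [0.5294 0.0863 0.149 ]
t (438, 262) [ 0.358  -0.4442  0.0101]
t (392, 254) [ 0.38   -0.291   0.0266]
t (475, 200) [ 0.5511 -0.5507  0.086 ]
t (210, 150) [0.6766 0.2875 0.1683]
t (192, 230) [0.4496 0.3687 0.0165]
t (165, 168) [0.6364 0.446  0.102 ]
s (341, 298) [0.481  0.375  0.1604]
s (331, 148) [ 0.5181 -0.2956  0.1456]
s (326, 221) [0.5284 0.0932 0.1505]
```

View pics/ctop.png

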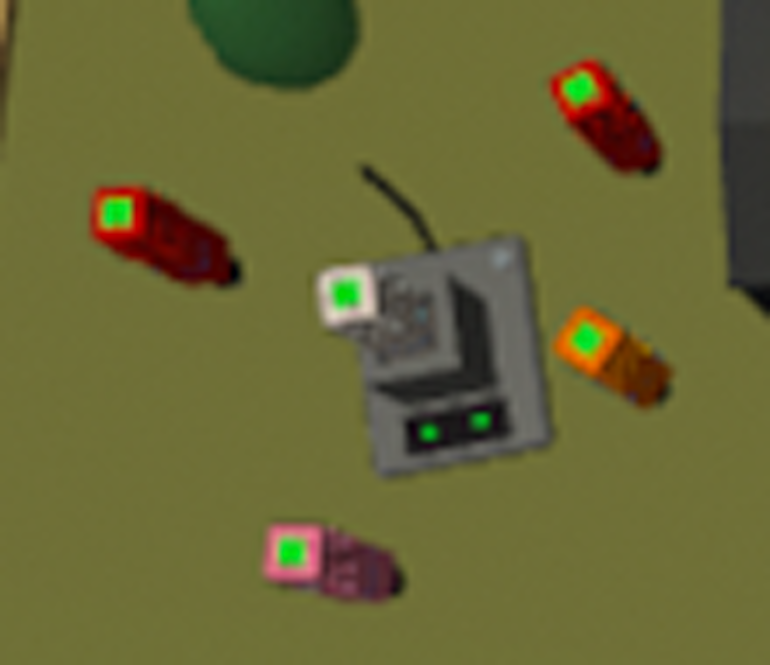

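View pics/ctopy.png

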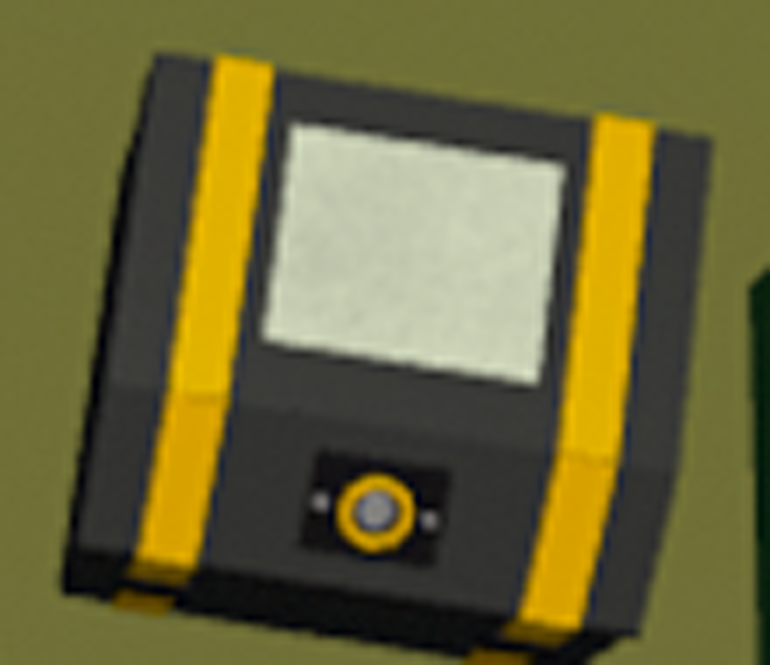

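View pics/cside.png

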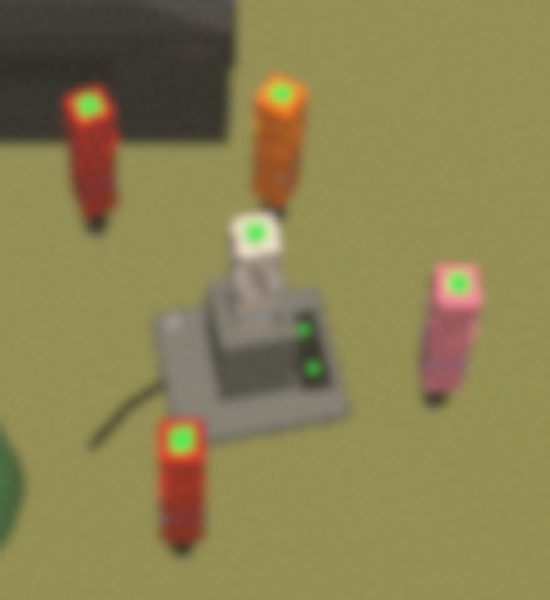

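View pics/csidey.png

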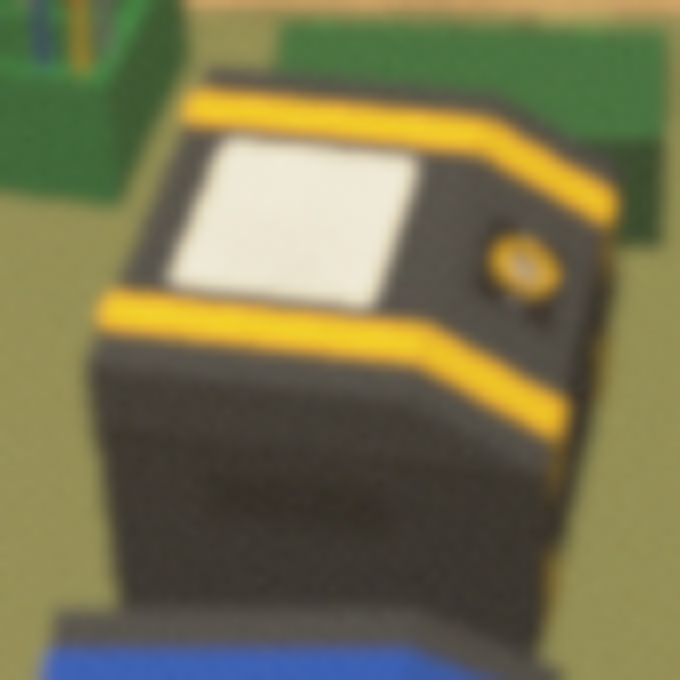

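The crop confirms it: the white wand at (181,212) sits in the grey dock, while the red, orange and pink ones stand free. In the second crop the yellow-ringed logger is at about (398.7,203) on the yellow-strapped box. Next I'll measure them.

```bash
cat >> h.py <<'E'
def tri(obs):
    A=np.zeros((3,3));b=np.zeros(3);L=[]
    for o,d in obs:
        P=np.eye(3)-np.outer(d,d);A+=P;b+=P@o;L.append((o,P))
    x=np.linalg.solve(A,b); return x,[np.linalg.norm(P@(x-o)) for o,P in L]
def ray(c,u,v,fish=False):
    K=c['intrinsics'];x=(u-K[0,2])/K[0,0];y=(v-K[1,2])/K[1,1]
    if fish:
        r=np.hypot(x,y)+1e-12; d=np.array([np.sin(r)*x/r,np.sin(r)*y/r,np.cos(r)])
    else: d=np.array([x,y,1]);d/=np.linalg.norm(d)
    return -c['R'].T@c['t'], c['R'].T@d
def pose():
    s=arm.sense(); return s['eef_pos'],Ro.from_quat(s['ee_rot']).as_matrix(),s
E
python3 - <<'E'
from h import *
p,R,s=pose(); print(R.round(3))
def blob(c,mask,box):
    x0,x1,y0,y1=box; m=np.zeros_like(mask);m[y0:y1,x0:x1]=mask[y0:y1,x0:x1]
    n,l,st,ce=cv2.connectedComponentsWithStats(m.astype(np.uint8)); 
    return [(st[i,4],ce[i].round(2)) for i in range(1,n) if st[i,4]>4]
out={}
for n,by,bw in [('top',(385,415,190,216),(172,190,203,220)),('side',(320,345,138,158),(333,350,288,306))]:
    c=np.load(f'pics/{n}0.npz');hsv=cv2.cvtColor(c['pixels'],cv2.COLOR_BGR2HSV);h,S,v=cv2.split(hsv)
    print(n,'ring',blob(c,(h>18)&(h<32)&(S>110)&(v>90),by)); print('green',blob(c,(h>45)&(h<75)&(S>120)&(v>120),bw)); print('white',blob(c,(v>165),bw))
# box: yaw from strap/label points on lid (depth)
c=np.load('pics/top0.npz'); K=c['intrinsics']
vv,uu=np.mgrid[0:400,0:640]; d=c['depth']; P=np.stack([(uu-K[0,2])/K[0,0]*d,(vv-K[1,2])/K[1,1]*d,d],-1)
W=(P-c['t'])@c['R']; 
for nm,yr in [('y',(-.45,-.12)),('b',(-.1,.25))]:
    m=(abs(W[...,2]-.162)<.006)&(W[...,0]>.45)&(W[...,0]<.8)&(W[...,1]>yr[0])&(W[...,1]<yr[1])
    r=cv2.minAreaRect(W[m][:,:2].astype(np.float32)*1000); print(nm,m.sum(),r, np.median(W[m][:,2]))
    b=(W[...,2]<.152)&(W[...,2]>.13)&(W[...,0]>.45)&(W[...,0]<.62)&(W[...,1]>yr[0]+.03)&(W[...,1]<yr[1])
    q=W[b]; A=np.c_[q[:,:2],np.ones(len(q))]; co=np.linalg.lstsq(A,q[:,2],rcond=None)[0]; nn=np.array([-co[0],-co[1],1]);nn/=np.linalg.norm(nn); print('bevel n',nn.round(3),np.degrees(np.arccos(nn[2])),np.degrees(np.arctan2(nn[1],-nn[0])))
m=(abs(W[...,2]-.078)<.005)&(abs(W[...,0]-.48)<.06)&(abs(W[...,1]-.365)<.05)
print('tower',m.sum(),cv2.minAreaRect(W[m][:,:2].astype(np.float32)*1000))
m=(abs(W[...,2]-.012)<.005)&(abs(W[...,0]-.47)<.09)&(abs(W[...,1]-.36)<.09)
print('base',m.sum(),cv2.minAreaRect(W[m][:,:2].astype(np.float32)*1000))
E
```

```text
[[-0.     0.969  0.245]
 [ 0.001  0.245 -0.969]
 [-1.    -0.    -0.001]]
top ring [(np.int32(68), array([398.07, 202.85]))]
green [(np.int32(12), array([179. , 211.5]))]
white [(np.int32(53), array([179.13, 211.51]))]
side ring [(np.int32(62), array([338.34, 141.21])), (np.int32(65), array([330.08, 148.02])), (np.int32(6), array([321.17, 156.67])), (np.int32(6), array([341. , 156.5]))]
green []
white [(np.int32(89), array([340.73, 296.69]))]
y 4138 ((619.3299560546875, -307.6841125488281), (250.80311584472656, 195.23155212402344), 81.5436019897461) 0.1632682829939211
bevel n [-0.366  0.059  0.929] 21.72910382347315 9.102301873343974
b 4157 ((622.4059448242188, 90.76053619384766), (202.07540893554688, 249.97000122070312), 1.1735917329788208) 0.16298446832926966
bevel n [-0.428 -0.01   0.904] 25.341675008505927 -1.308235277700133
tower 91 ((485.267578125, 366.07611083984375), (45.735355377197266, 43.553436279296875), 11.381978988647461)
base 441 ((468.8106994628906, 360.1040344238281), (180.82225036621094, 165.1623992919922), 5.025823593139648)
```

```bash
python3 - <<'E'
from h import *
t=np.load('pics/top0.npz'); s=np.load('pics/side0.npz')
for n,a,b in [('ring',(398.07,202.85),(330.08,148.02)),('wandtop',(179.13,211.5),(340.73,296.69))]:
    print(n,tri([ray(t,*a),ray(s,*b)]))
    for z in ([.161] if n=='wandtop' else [.152]):
        for c,q in ((t,a),(s,b)):
            o,d=ray(c,*q); print(z,(o+d*(z-o[2])/d[2]).round(4))
E
```

```text
ring (array([ 0.52268514, -0.29177877,  0.14872858]), [np.float64(0.0010043381226680066), np.float64(0.0010043381226679821)])
0.152 [ 0.523  -0.2914  0.152 ]
0.152 [ 0.5217 -0.2871  0.152 ]
wandtop (array([0.48289179, 0.36918156, 0.15774576]), [np.float64(0.0012722527494610928), np.float64(0.0012722527494611377)])
0.161 [0.4835 0.3678 0.161 ]
0.161 [0.4818 0.3714 0.161 ]
```

```bash
cat >> h.py <<'E'
def plan(*wps):
    p,R,s=pose()
    print('pos',p.round(4),'zang',np.degrees(np.arctan2(R[1,2],R[0,2])).round(2),'t',round(s['clock'],2),'F',s['contact_force'].round(2),'g',round(s['grip_width'],4))
    for w in wps: print(w,(R.T@(np.array(w)-p)*1000).round(1))
E
python3 - <<'E'
from h import *
plan((.3,-.5,.30),(.44,-.3,.32),(.47,-.1,.32),(.48,.1,.32),(.44,.33,.30),(.483,.369,.30))
E
```

```text
pos [ 0.1532 -0.6056  0.1974] zang -75.8 t 0.15 F [ 0.2  -1.52 -0.92] g 0.0941
(0.3, -0.5, 0.3) [-102.6  168.2  -66.5]
(0.44, -0.3, 0.32) [-122.4  353.  -226.1]
(0.47, -0.1, 0.32) [-122.3  431.1 -412.6]
(0.48, 0.1, 0.32) [-122.1  489.9 -604.1]
(0.44, 0.33, 0.3) [-101.9  507.5 -836.8]
(0.483, 0.369, 0.3) [-101.9  558.8 -864.1]
```

>>> carry_out(commands=[-60, 0, 0, 0, -100, 50, -20, 0, -115, 105, -45, 0, -120, 160, -70, 0, -120, 210, -105, 0, -120, 260, -140, 0, -120, 305, -180, 0, -120, 350, -225, 0], claw=60)

```text
clock: 1.15
eef_pos: [0.4376, -0.301, 0.3174]
ee_rot: [0.435, 0.558, -0.434, 0.558]
contact_force: [1.0, -1.1, 0.7]
grip_width: 0.06
```

```bash
python3 - <<'E'
from h import *
plan((.47,-.1,.32),(.48,.1,.32),(.44,.33,.30))
E
```

```text
pos [ 0.4376 -0.301   0.3174] zang -75.81 t 1.15 F [ 0.97 -1.08  0.71] g 0.06
(0.47, -0.1, 0.32) [  -2.4   80.7 -186.9]
(0.48, 0.1, 0.32) [  -2.2  139.4 -378.4]
(0.44, 0.33, 0.3) [  18.   157.  -611.1]
```

```bash
python3 - <<'E'
from h import *
cam('wrist','w1')
E
```

```text
(no output)
```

View pics/w1.png

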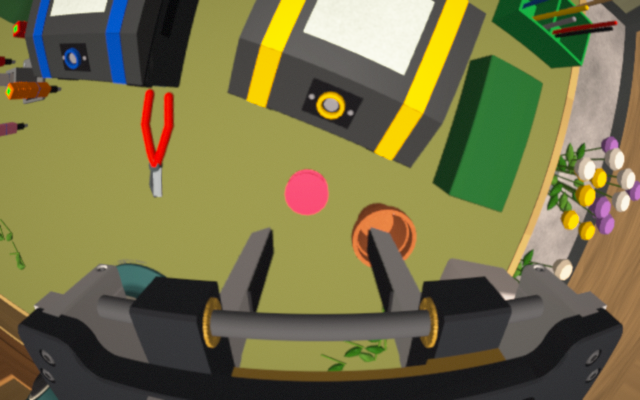

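>>> carry_out(commands=[0, 25, -57, 0, 0, 50, -114, 0, 0, 72, -172, 0, 0, 92, -230, 0, 0, 110, -289, 0, 0, 128, -348, 0, 0, 140, -408, 0, 0, 145, -470, 3])

```text
clock: 2.2
eef_pos: [0.4634, 0.1952, 0.3191]
ee_rot: [0.448, 0.548, -0.446, 0.548]
contact_force: [1.4, -0.1, -0.1]
grip_width: 0.0603
```

```bash
python3 - <<'E'
from h import *
plan((.44,.33,.30),(.483,.369,.29))
E
```

```text
pos [0.4634 0.1952 0.3191] zang -78.39 t 2.2 F [ 1.36 -0.15 -0.09] g 0.0603
(0.44, 0.33, 0.3) [  19.5    4.2 -136.7]
(0.483, 0.369, 0.29) [  29.6   54.1 -166.2]
```

The picture shows the yellow ring at about (330,104), with the boxes undisturbed. I'll go to a spot in front of the wand and look at it with the wrist camera.

>>> carry_out(commands=[5, 0, -45, 0, 10, 0, -90, 0, 20, -10, -140, 0, 20, -10, -145, 0])

```text
clock: 2.7
eef_pos: [0.4221, 0.3381, 0.2988]
ee_rot: [0.446, 0.55, -0.445, 0.548]
contact_force: [0.5, -0.5, 0.9]
grip_width: 0.0603
```

```bash
python3 - <<'E'
from h import *
plan((.483,.369,.29))
c=cam('wrist','w2')
crop(c,200,460,0,240,3,'w2c')
cam('top','top2'); 
E
```

```text
pos [0.4221 0.3381 0.2988] zang -78.1 t 2.7 F [ 0.45 -0.51  0.85] g 0.0603
(0.483, 0.369, 0.29) [  8.8  65.9 -17.7]
```

View pics/w2.png

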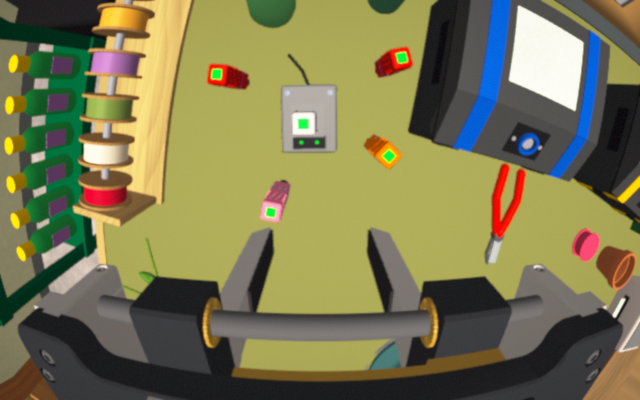

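The white wand's top is at about (303,124), standing in the grey dock, whose edges run parallel to the picture, so the yaw is right. I'll triangulate the wand with the wrist rays, and the ring too.

```bash
python3 - <<'E'
from h import *
t=np.load('pics/top0.npz'); s=np.load('pics/side0.npz'); w1=np.load('pics/w1.npz'); w2=np.load('pics/w2.npz')
def cen(c,f,box):
    x0,x1,y0,y1=box;h,S,v=cv2.split(cv2.cvtColor(c['pixels'][y0:y1,x0:x1],cv2.COLOR_BGR2HSV)); m=f(h,S,v).astype(np.uint8)
    n,l,st,ce=cv2.connectedComponentsWithStats(m); i=1+np.argmax(st[1:,4]); mm=(l==i).astype(np.uint8)
    cs=max(cv2.findContours(mm,cv2.RETR_EXTERNAL,cv2.CHAIN_APPROX_NONE)[0],key=len)
    print(st[i],ce[i],cv2.minAreaRect(cs)); return ce[i]+[x0,y0]
r=cen(w1,lambda h,S,v:(h>18)&(h<34)&(S>110)&(v>90),(312,350,86,124)); print(r)
g=cen(w2,lambda h,S,v:(v>190),(285,322,105,140)); print(g)
base=cen(w2,lambda h,S,v:(S<40)&(v>60),(270,345,75,160));
print('ring3',tri([ray(t,398.07,202.85),ray(s,330.08,148.02),ray(w1,*r,True)]),'top+w',tri([ray(t,398.07,202.85),ray(w1,*r,True)]))
print('wand3',tri([ray(t,179.13,211.5),ray(s,340.73,296.69),ray(w2,*g,True)]),'top+w',tri([ray(t,179.13,211.5),ray(w2,*g,True)]))
for z in (.161,):
    o,d=ray(w2,*g,True); print((o+d*(z-o[2])/d[2]).round(4))
o,d=ray(w1,*r,True); print('ring@.151',(o+d*(.151-o[2])/d[2]).round(4))
E
```

```text
[  4   5  30  29 498] [18.24899598 19.12851406] ((18.264705657958984, 18.941177368164062), (29.10427474975586, 27.891597747802734), 14.03624439239502)
[330.24899598 105.12851406]
[  6   7  24  23 535] [17.77383178 18.01869159] ((17.5, 18.0), (22.0, 23.0), 90.0)
[302.77383178 123.01869159]
[  12    9   55   68 3214] [39.02053516 41.16552582] ((39.0, 42.5), (54.0, 67.0), 0.0)
ring3 (array([ 0.52256609, -0.29044281,  0.14998005]), [np.float64(0.0015212599483283946), np.float64(0.000975594440269566), np.float64(0.0009722604422246569)]) top+w (array([ 0.52212902, -0.28979228,  0.15763479]), [np.float64(0.0006794510477825203), np.float64(0.0006794510477825464)])
wand3 (array([0.48284408, 0.37011114, 0.15829116]), [np.float64(0.0018053306874032135), np.float64(0.0011764403337130359), np.float64(0.0014691659328127046)]) top+w (array([0.48362938, 0.37081035, 0.15501728]), [np.float64(0.0014083815089455146), np.float64(0.0014083815089454823)])
[0.4829 0.3715 0.161 ]
ring@.151 [ 0.5226 -0.2894  0.151 ]
```

>>> carry_out(commands=[0, 33, -10, 0, 0, 66, -19, 0, 0, 66, -19, 0, 0, 66, -19, 0])

```text
clock: 3.3
eef_pos: [0.4851, 0.3666, 0.2993]
ee_rot: [0.448, 0.548, -0.446, 0.548]
contact_force: [0.1, -0.4, 0.2]
grip_width: 0.0603
```

```bash
python3 - <<'E'
from h import *
plan((.483,.3705,.142))
c=cam('wrist','w3')
E
```

```text
pos [0.4851 0.3666 0.2993] zang -78.37 t 3.3 F [ 0.13 -0.37  0.25] g 0.0603
(0.483, 0.3705, 0.142) [157.3  -1.5  -3.9]
```

View pics/w3.png

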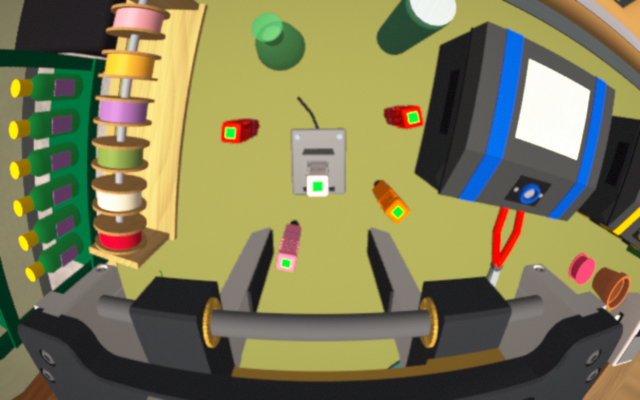

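The wand's top is at (317,186), midway between the fingers, and the dock is square to the picture. I'll correct sideways and go down.

```bash
python3 - <<'E'
from h import *
w=np.load('pics/w3.npz')
px=w['pixels'][168:205,298:336]; h,S,v=cv2.split(cv2.cvtColor(px,cv2.COLOR_BGR2HSV)); m=(v>200)
ys,xs=np.nonzero(m); u,vv=(xs.min()+xs.max())/2+298,(ys.min()+ys.max())/2+168; print(u,vv,np.ptp(xs),np.ptp(ys))
o,d=ray(w,u,vv,True); q=o+d*(.161-o[2])/d[2]; print(q.round(4)); plan((*q[:2],.142))
w2=np.load('pics/w2.npz'); print(tri([ray(w,u,vv,True),ray(w2,302.8,123.,True)]))
E
```

```text
317.0 185.5 22 21
[0.4831 0.3716 0.161 ]
pos [0.4849 0.3667 0.2996] zang -78.35 t 3.35 F [ 0.92 -0.35 -0.11] g 0.0601
(np.float64(0.4830813307508072), np.float64(0.37160553428459747), 0.142) [157.6  -1.   -4.8]
(array([0.48287185, 0.37152108, 0.16008542]), [np.float64(5.315312494635146e-05), np.float64(5.315312494644651e-05)])
```

>>> carry_out(commands=[40, -1, -4.4, 0, 90, -1, -4.4, 0, 130, -1, -4.4, 0, 158, -1, -4.4, 0, 158, -1, -4.4, 0])

```text
clock: 3.98
eef_pos: [0.4824, 0.37, 0.1406]
ee_rot: [0.447, 0.549, -0.447, 0.548]
contact_force: [0.1, 0.3, 0.7]
grip_width: 0.0599
```

>>> carry_out(commands=[0, 0, 0, 0, 0, 0, 0, 0, 0, 0, 0, 0, 0, 0, 0, 0], claw=10)

```text
clock: 4.47
eef_pos: [0.4825, 0.37, 0.141]
ee_rot: [0.447, 0.548, -0.447, 0.548]
contact_force: [0.6, -0.8, 2.3]
grip_width: 0.0241
```

```bash
python3 - <<'E'
from h import *
plan((.483,.3705,.225))
c=cam('wrist','w4')
E
```

```text
pos [0.4825 0.37   0.141 ] zang -78.37 t 4.47 F [ 0.59 -0.75  2.29] g 0.0241
(0.483, 0.3705, 0.225) [-84.    0.5  -0.4]
```

View pics/w4.png

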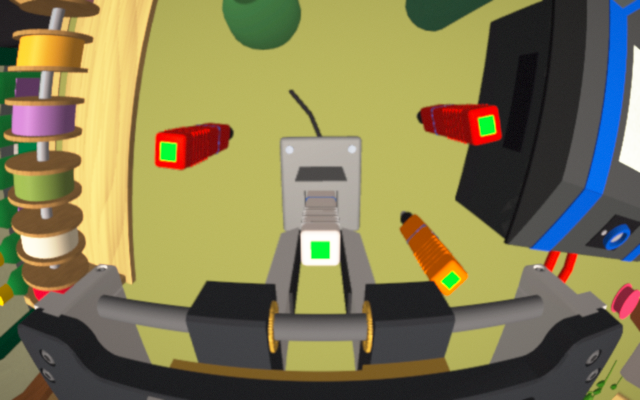

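The white wand is held squarely at (320,248), with the opening at 24.1 mm. I'll lift it straight up.

>>> carry_out(commands=[-20, 0, 0, 0, -45, 0, 0, 0, -70, 0, 0, 0, -80, 0, 0, 0, -80, 0, 0, 0, -80, 0, 0, 0, -80, 0, 0, 0])

```text
clock: 5.4
eef_pos: [0.4824, 0.3698, 0.2202]
ee_rot: [0.446, 0.549, -0.447, 0.548]
contact_force: [1.0, -0.1, -1.6]
grip_width: 0.0239
```

```bash
python3 - <<'E'
from h import *
plan((.4825,.37,.20))
c=cam('wrist','w5'); s=cam('side','s5'); crop(s,290,400,220,350,5,'s5c')
E
```

```text
pos [0.4824 0.3698 0.2202] zang -78.36 t 5.4 F [ 0.99 -0.12 -1.59] g 0.0239
(0.4825, 0.37, 0.2) [20.2  0.2 -0.2]
```

View pics/w5.png

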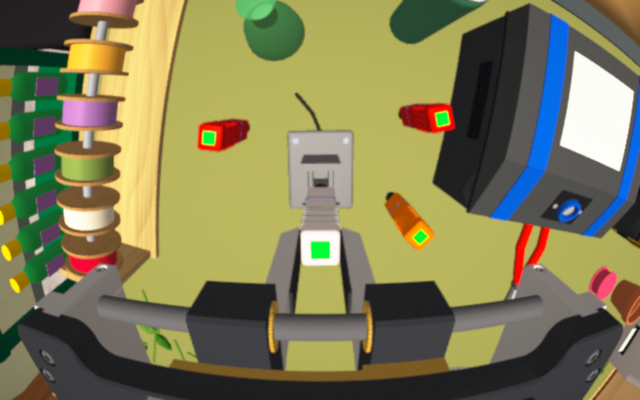

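View pics/s5c.png

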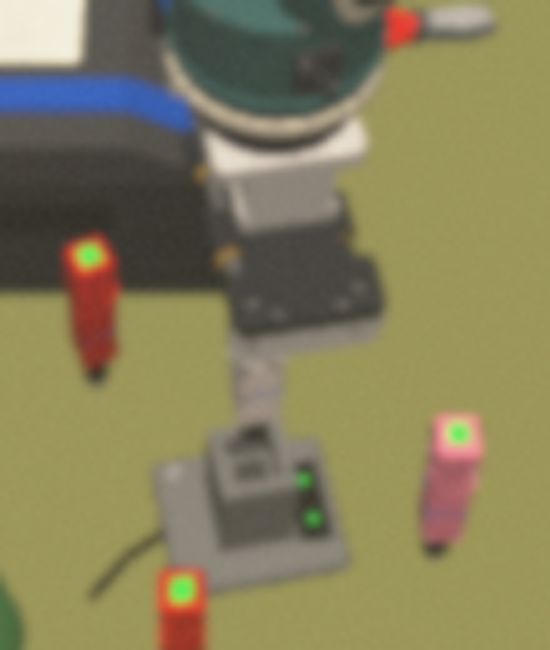

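```bash
python3 - <<'E'
from h import *
w=np.load('pics/w3.npz');w2=np.load('pics/w2.npz')
x=tri([ray(w,287,263,True),ray(w2,271,212,True)]); print('pink',x); plan(x[0])
x=tri([ray(w,397.5,212,True),ray(w2,389.5,156,True)]); print('orange',x); plan(x[0])
E
```

```text
pink (array([0.37445529, 0.38842036, 0.14704938]), [np.float64(0.00046242760211682933), np.float64(0.00046242760211688777)])
pos [0.4824 0.3699 0.2205] zang -78.36 t 5.5 F [ 0.07  1.15 -0.88] g 0.0237
[0.37445529 0.38842036 0.14704938] [  73.6 -101.9  -39.9]
orange (array([0.4664269, 0.2697728, 0.1435891]), [np.float64(0.000469196659366503), np.float64(0.0004691966593664789)])
pos [0.4824 0.3699 0.2205] zang -78.36 t 5.5 F [ 0.07  1.15 -0.88] g 0.0237
[0.4664269 0.2697728 0.1435891] [ 76.9 -35.8  94.9]
```

>>> carry_out(commands=[15, 0, 0, 0, 30, 0, 0, 0, 37, 0, 0, 0, 37, -6, 0, 0, 37, -15, 0, 0, 37.5, -24, 0, 0, 37.5, -24, 0, 0])

```text
clock: 6.38
eef_pos: [0.4584, 0.3651, 0.1836]
ee_rot: [0.447, 0.548, -0.446, 0.548]
contact_force: [2.2, 0.6, 0.1]
grip_width: 0.0236
```

```bash
python3 - <<'E'
from h import *
plan((.4824,.3699,.2205))
c=cam('wrist','w6'); crop(c,220,420,120,330,3,'w6c')
E
```

```text
pos [0.4584 0.3651 0.1836] zang -78.34 t 6.38 F [2.22 0.59 0.07] g 0.0236
(0.4824, 0.3699, 0.2205) [-36.9  24.4   0.1]
```

View pics/w6c.png

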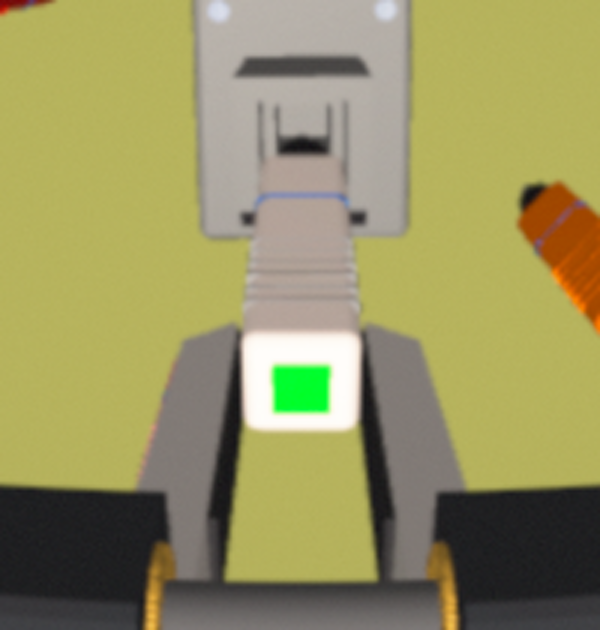

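The wand pivots in the fingers as it leans on the hole's edge. I'll carry on around the arc, then measure the tilt from the wrist depth picture.

>>> carry_out(commands=[1.3, -9, 0, 0, 3.4, -17, 0, 0, 6, -26, 0, 0, 9.5, -34, 0, 0, 9.5, -34, 0, 0])

```text
clock: 7.05
eef_pos: [0.4249, 0.3581, 0.1738]
ee_rot: [0.446, 0.549, -0.447, 0.548]
contact_force: [0.3, 0.7, 0.6]
grip_width: 0.0238
```

```bash
cat >> h.py <<'E'
def tilt(name):
    p,R,s=pose(); c=cam('wrist',name)
    K=c['intrinsics'];vv,uu=np.mgrid[0:400,0:640];x=(uu-K[0,2])/K[0,0];y=(vv-K[1,2])/K[1,1];r=np.hypot(x,y)+1e-9
    d=np.stack([np.sin(r)*x/r,np.sin(r)*y/r,np.cos(r)],-1)
    P=d*(c['depth']/d[...,2])[...,None]; W=(P-c['t'])@c['R']; T=(W-p)@R*1000
    m=(abs(T[...,2])<9)&(T[...,0]>-20)&(T[...,0]<110)&(abs(T[...,1])<90)&(c['depth']>0.03)
    return c,T,m,p,R
E
python3 - <<'E'
from h import *
plan((.4824,.3699,.2205))
c,T,m,p,R=tilt('w7'); crop(c,220,420,120,330,3,'w7c')
ys,xs=np.nonzero(m)
for row in range(ys.min(),ys.max()+1,4):
    q=T[row][m[row]]
    if len(q): print(row,len(q),np.median(q,0).round(1))
E
```

```text
pos [0.4249 0.3581 0.1738] zang -78.32 t 7.05 F [0.25 0.66 0.59] g 0.0238
(0.4824, 0.3699, 0.2205) [-46.7  58.7   0.1]
109 20 [95.8 81.2 -0.4]
113 20 [95.6 77.5 -0.4]
117 20 [95.6 73.9 -0.4]
129 7 [106.6  62.1  -1.7]
133 15 [92.1 59.5 -1.7]
137 17 [85.8 56.5 -1.7]
141 17 [78.8 53.7 -1.7]
145 22 [63.6 52.1  0.3]
149 23 [58.6 49.4 -0.1]
153 23 [52.3 47.2 -0.2]
157 23 [47.9 44.7 -0.2]
161 24 [42.7 42.5  0.1]
165 24 [37.7 40.4  0.1]
169 24 [33.6 38.2  0.1]
173 25 [29.7 36.1 -0.3]
177 25 [24.2 34.4  0.3]
181 25 [20.6 32.4 -0.4]
185 26 [16.8 30.5 -0.1]
189 26 [12.2 28.9 -0.1]
193 27 [ 8.5 27.2  0.2]
197 28 [ 4.7 25.6 -0.1]
201 28 [ 1.8 23.8 -0.2]
205 28 [-2.3 22.5 -0.2]
209 29 [-4.9 20.7  0.1]
213 29 [-7.9 19.1  0.1]
217 29 [-11.9  18.    0. ]
221 31 [-14.7  16.5   0. ]
225 31 [-17.3  14.9  -0. ]
229 1 [-19.6  13.4   8.7]
245 1 [-19.8   3.1   8.9]
249 9 [-19.7   0.4   4.8]
253 23 [-18.6  -2.9   1.2]
257 27 [-16.7  -6.6   0.1]
```

View pics/w7c.png

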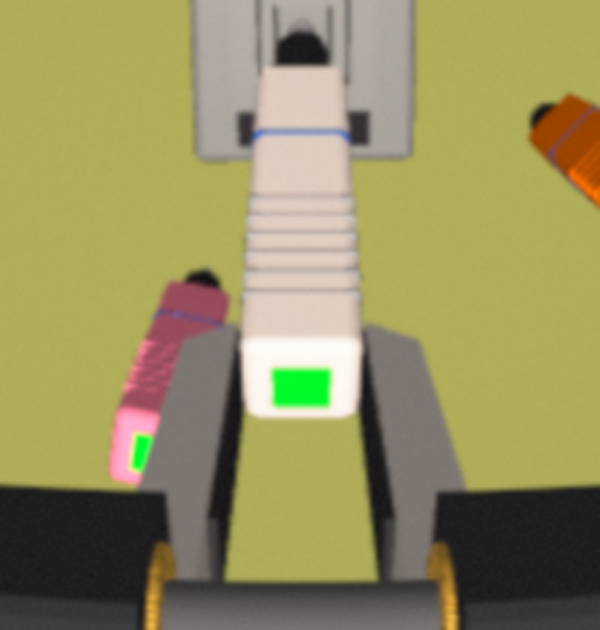

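```bash
cat >> h.py <<'E'
def fit(name,p,R):
    c=np.load('pics/'+name+'.npz')
    K=c['intrinsics'];vv,uu=np.mgrid[0:400,0:640];x=(uu-K[0,2])/K[0,0];y=(vv-K[1,2])/K[1,1];r=np.hypot(x,y)+1e-9
    d=np.stack([np.sin(r)*x/r,np.sin(r)*y/r,np.cos(r)],-1)
    P=d*(c['depth']/d[...,2])[...,None]; W=(P-c['t'])@c['R']; T=(W-p)@R*1000
    m=(abs(T[...,2])<9)&(abs(T[...,1])<90)&(c['depth']>0.03)&(uu>300)&(uu<340)
    f=m&(T[...,0]>-12)&(T[...,0]<60)
    k=np.polyfit(T[f][:,0],T[f][:,1],1)
    for _ in range(3):
        e=abs(T[...,1]-np.polyval(k,T[...,0])); g=f&(e<3); k=np.polyfit(T[g][:,0],T[g][:,1],1)
    th=np.arctan(k[0]); 
    tp=m&(T[...,0]<0)&(abs(T[...,1])<30)&(vv>215)&(vv<275)
    print(name,'theta',np.degrees(th).round(2),'face y at x=3:',np.polyval(k,3).round(2),'axis y at x=3',(np.polyval(k,3)-12/np.cos(th)).round(2),'n',g.sum(),'rms',e[g].std().round(2))
    # camera centre in tool
    print('  cam in tool',((-c['R'].T@c['t']-p)@R*1000).round(1))
    return T,m
E
python3 - <<'E'
from h import *
_,R,_=pose()
for n,p in (('w4',(.4825,.37,.141)),('w5',(.4824,.3699,.2203)),('w6',(.4584,.3651,.1836)),('w7',(.4249,.3581,.1738))):
    T,m=fit(n,np.array(p),R)
    for row in range(226,274,5):
        q=T[row,310:330]; print(row,np.median(q,0).round(1),end=' ')
    print()
E
```

```text
w4 theta 0.1 face y at x=3: 12.26 axis y at x=3 0.26 n 831 rms 0.21
  cam in tool [-186.9   82.6   -1.7]
226 [-11.8  12.2  -2.1] 231 [-18.4  11.7  -2.1] 236 [-20.    9.1  -2.1] 241 [-20.8   6.3  -2.1] 246 [-20.8   3.   -2.1] 251 [-21.   -0.3  -2.1] 256 [-21.1  -3.6  -2.1] 261 [-20.   -7.6  -2.1] 266 [ 140.7 -101.3   -2.6] 271 [ 141.1 -108.6   -2.6] 
w5 theta 0.05 face y at x=3: 12.16 axis y at x=3 0.16 n 833 rms 0.2
  cam in tool [-186.7   82.7   -1.6]
226 [-11.9  12.2  -1.9] 231 [-18.3  11.5  -1.9] 236 [-20.    9.1  -1.9] 241 [-20.6   6.1  -1.9] 246 [-20.6   2.9  -1.9] 251 [-21.1  -0.3  -1.9] 256 [-20.7  -3.8  -1.9] 261 [-19.8  -7.8  -1.9] 266 [ 220.3 -146.4   -2.5] 271 [ 220.3 -155.2   -2.5] 
w6 theta 8.32 face y at x=3: 15.95 axis y at x=3 3.82 n 1140 rms 0.23
  cam in tool [-186.8   82.5   -1.7]
226 [-14.7  13.3  -2. ] 231 [-19.5  12.1  -2. ] 236 [-20.9   9.5  -2. ] 241 [-21.3   6.5  -2. ] 246 [-20.9   3.   -2. ] 251 [-20.6  -0.4  -2. ] 256 [-20.1  -4.1  -2. ] 261 [-18.2  -8.6  -2. ] 266 [ 183.8 -125.5   -2.5] 271 [ 183.9 -133.5   -2.5] 
w7 theta 24.37 face y at x=3: 24.45 axis y at x=3 11.28 n 1826 rms 0.31
  cam in tool [-186.8   82.5   -1.8]
226 [-18.5  14.8  -2.1] 231 [-21.8  13.   -2.1] 236 [-23.7  10.6  -2.1] 241 [-22.4   6.9  -2.1] 246 [-22.    3.4  -2.1] 251 [-20.5  -0.6  -2.1] 256 [-17.1  -5.8  -2.1] 261 [ 173.9 -112.6   -2.4] 266 [ 173.9 -120.2   -2.4] 271 [ 173.9 -127.9   -2.4]
```

The tilt reads 24.4°. The fit is trustworthy: the same fit read 0.1° while the wand was upright. It turned about a point near the handle's top. I need about 6° more.

>>> carry_out(commands=[2.5, -6, 0, 0, 5.5, -12, 0, 0, 5.5, -12, 0, 0])

```text
clock: 7.48
eef_pos: [0.4129, 0.3556, 0.1682]
ee_rot: [0.446, 0.549, -0.447, 0.548]
contact_force: [0.8, 0.4, 1.2]
grip_width: 0.024
```

```bash
python3 - <<'E'
from h import *
plan()
p,R,_=pose(); cam('wrist','w8'); T,m=fit('w8',p,R)
E
```

```text
pos [0.4129 0.3556 0.1682] zang -78.32 t 7.47 F [0.78 0.4  1.17] g 0.024
w8 theta 30.48 face y at x=3: 28.52 axis y at x=3 14.6 n 2135 rms 0.35
  cam in tool [-186.8   82.6   -1.7]
```

>>> carry_out(commands=[-25, -12, 0, 0, -60, -20, 0, 0, -110, -20, 0, 0, -160, -15, 0, 0, -190, -10, 0, 0, -190, -10, 0, 0])

```text
clock: 8.28
eef_pos: [0.4041, 0.3541, 0.3598]
ee_rot: [0.447, 0.548, -0.446, 0.548]
contact_force: [-1.4, -0.0, -2.0]
grip_width: 0.0236
```

```bash
python3 - <<'E'
from h import *
p,R,_=pose(); c=cam('wrist','w9'); T,m=fit('w9',p,R)
for row in range(120,180,4): print(row,np.median(T[row,312:328],0).round(1))
for row in range(226,268,5): print(row,np.median(T[row,312:328],0).round(1))
plan((.40,.2,.36),(.39,0,.36),(.40,-.25,.36))
E
```

```text
w9 theta 29.71 face y at x=3: 28.07 axis y at x=3 14.26 n 2097 rms 0.34
  cam in tool [-186.8   82.6   -1.7]
120 [88.4 71.5 -2.1]
124 [83.  68.2 -1.7]
128 [76.6 65.1 -2.1]
132 [72.6 62.  -2.1]
136 [59.1 59.9 -2.1]
140 [53.9 57.2 -2.1]
144 [49.4 54.6 -2.1]
148 [44.7 52.1 -2.1]
152 [40.7 49.7 -2.1]
156 [36.9 47.3 -2.1]
160 [32.3 45.1 -2.1]
164 [28.7 42.8 -1.7]
168 [25.5 40.6 -2.1]
172 [20.8 38.7 -2.1]
176 [18.1 36.5 -2.1]
226 [-19.6  15.3  -2. ]
231 [-22.4  13.3  -2. ]
236 [-24.7  11.2  -2. ]
241 [-23.3   7.4  -2. ]
246 [-22.4   3.7  -2. ]
251 [-19.8  -0.9  -2.1]
256 [-15.8  -6.3  -2.1]
261 [ 360.1 -213.2   -2.9]
266 [ 359.6 -224.4   -2.9]
pos [0.4036 0.3536 0.3582] zang -78.34 t 8.32 F [-0.83 -0.6  -2.26] g 0.0237
(0.4, 0.2, 0.36) [ -1.8 -34.5 149.7]
(0.39, 0, 0.36) [ -1.9 -84.8 343.6]
(0.4, -0.25, 0.36) [  -2.  -125.5  590.4]
```

View pics/w9.png

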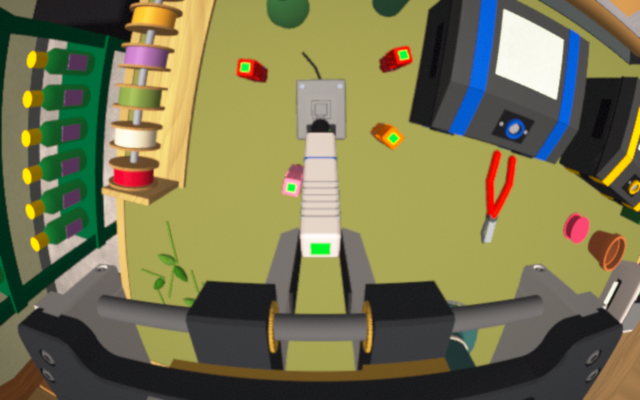

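>>> carry_out(commands=[0, -12, 55, 2, 0, -25, 110, 5, 0, -40, 165, 8, 0, -55, 220, 11, 0, -68, 275, 14, 0, -78, 325, 17, 0, -90, 380, 20, 0, -100, 435, 20])

```text
clock: 9.32
eef_pos: [0.3924, -0.0943, 0.3568]
ee_rot: [-0.535, -0.463, 0.536, -0.461]
contact_force: [0.6, 0.9, -1.0]
grip_width: 0.0235
```

```bash
cat >> h.py <<'E'
YAW=np.radians(-8.46)
n=np.array([-np.sin(np.pi/6)*np.cos(YAW),-np.sin(np.pi/6)*np.sin(YAW),np.cos(np.pi/6)])
E
python3 - <<'E'
from h import *
p,R,_=pose(); print(R.round(3)); 
rim=np.array([.5226,-.290,.1505]); tip=np.array([.1074,.0739,0])
for h in (.05,.03): plan(tuple((rim+h*n-R@tip).round(4)))
E
```

```text
[[-0.003  0.989 -0.146]
 [ 0.001 -0.146 -0.989]
 [-1.    -0.003 -0.   ]]
pos [ 0.3924 -0.0943  0.3568] zang -98.4 t 9.32 F [ 0.57  0.92 -0.96] g 0.0235
(np.float64(0.4251), np.float64(-0.2756), np.float64(0.3014)) [ 55.2  58.9 174.7]
pos [ 0.3924 -0.0943  0.3568] zang -98.4 t 9.32 F [ 0.57  0.92 -0.96] g 0.0235
(np.float64(0.435), np.float64(-0.2771), np.float64(0.2841)) [ 72.4  69.  174.7]
```

>>> carry_out(commands=[10, 5, 55, 0, 25, 25, 110, 0, 40, 45, 160, 0, 55, 59, 174, 0, 55, 59, 174, 0, 55, 59, 174, 0])

```text
clock: 10.07
eef_pos: [0.4249, -0.2741, 0.3012]
ee_rot: [-0.534, -0.463, 0.536, -0.461]
contact_force: [-0.2, 0.9, -1.4]
grip_width: 0.024
```

```bash
python3 - <<'E'
from h import *
p,R,s=pose(); print(p,R.round(3),s['clock']); c=cam('wrist','w10'); T,m=fit('w10',p,R); crop(c,240,400,60,260,3,'w10c')
t=cam('top','top10'); crop(t,345,455,130,225,7,'t10c')
s=cam('side','s10'); crop(s,265,350,95,200,7,'s10c')
E
```

```text
[ 0.42490809 -0.27408873  0.30117663] [[-0.004  0.989 -0.145]
 [ 0.001 -0.145 -0.989]
 [-1.    -0.004 -0.001]] 10.075
w10 theta 29.72 face y at x=3: 27.52 axis y at x=3 13.7 n 2099 rms 0.34
  cam in tool [-186.9   82.    -1.6]
```

View pics/w10c.png

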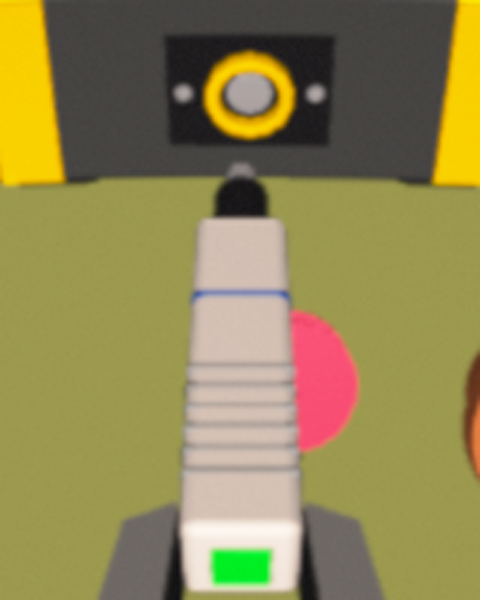

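View pics/t10c.png

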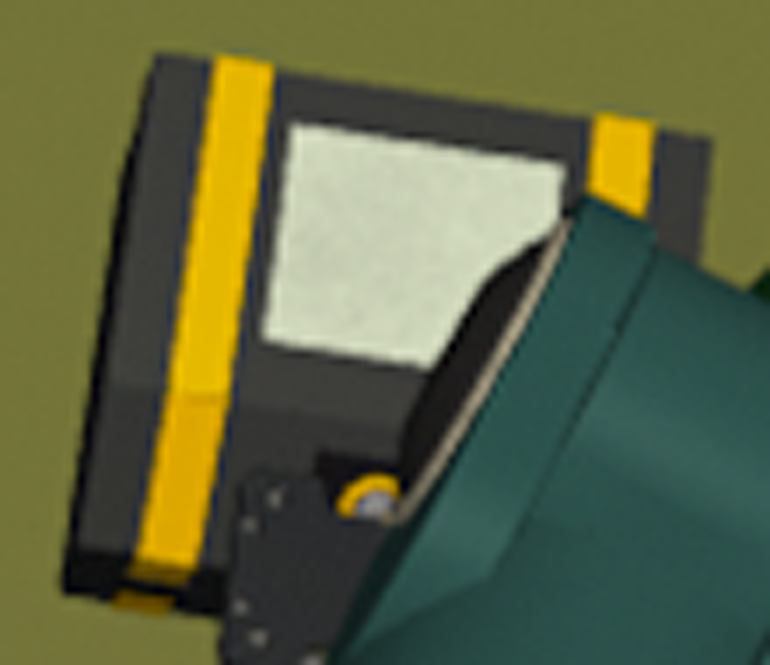

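View pics/s10c.png

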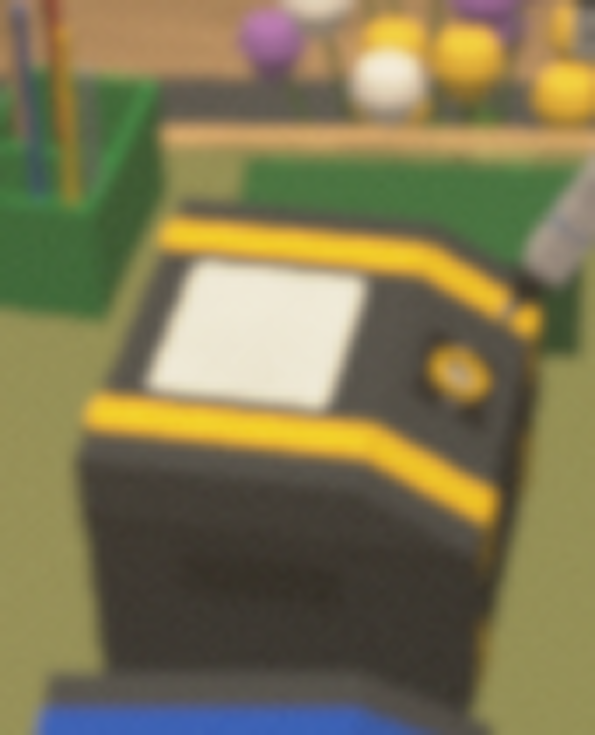

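In the wrist view the nose is at (320,117) and the ring centre at (323,92), so the ring lies a few mm to tool +z. I'll measure both in the same wrist picture.

```bash
cat >> h.py <<'E'
def rel(name,p,R,box,th0=None):
    T,m=fit(name,p,R); c=np.load('pics/'+name+'.npz')
    h,S,v=cv2.split(cv2.cvtColor(c['pixels'],cv2.COLOR_BGR2HSV)); x0,x1,y0,y1=box
    mk=((h>18)&(h<34)&(S>120)&(v>110)).astype(np.uint8); mm=np.zeros_like(mk);mm[y0:y1,x0:x1]=mk[y0:y1,x0:x1]
    cs=max(cv2.findContours(mm,cv2.RETR_EXTERNAL,cv2.CHAIN_APPROX_NONE)[0],key=len); e=cv2.fitEllipse(cs); print('ring ellipse',e)
    q=T[mm>0]; print('ring T median',np.median(q,0).round(1),'mid',((np.percentile(q,2,0)+np.percentile(q,98,0))/2).round(1))
    # handle face edges per row -> centre z
    ez=[]
    for row in range(130,220,3):
        g=(abs(T[row,:,2])<16)&(T[row,:,0]>-12)&(T[row,:,0]<60)&(T[row,:,1]>5)&(S[row]<70)&(v[row]>120)
        x=np.nonzero(g)[0]
        if len(x)>5: ez.append((row,(x.min()+x.max())/2,len(x),np.median(T[row,g,2])))
    ez=np.array(ez); print(ez[::5].round(1)); print('z line',np.polyfit(ez[:,0],ez[:,1],1))
E
python3 - <<'E'
from h import *
p,R,s=pose(); rel('w10',p,R,(300,345,70,112))
E
```

```text
w10 theta 29.63 face y at x=3: 26.6 axis y at x=3 12.79 n 2109 rms 0.35
  cam in tool [-185.8   82.    -1.7]
ring ellipse ((322.6481628417969, 91.41029357910156), (28.455341339111328, 29.793603897094727), 82.87345123291016)
ring T median [150.9  98.3   1.2] mid [153.7  98.7   1. ]
[[136.  319.5   9.   -4.3]
 [151.  320.   31.   -1.9]
 [166.  319.5  32.   -2.3]
 [181.  319.5  33.   -1.9]
 [196.  319.5  37.   -2.5]
 [211.  320.   39.   -1.9]]
z line [-7.02075702e-03  3.21024929e+02]
```

>>> carry_out(commands=[0, 0.5, 3, 0, 9, 5.5, 3, 0, 18, 10.5, 3, 0, 26, 15.5, 3, 0, 26, 15.5, 3, 0, 26, 15.5, 3, 0])

```text
clock: 10.98
eef_pos: [0.4401, -0.2796, 0.2761]
ee_rot: [-0.535, -0.463, 0.536, -0.462]
contact_force: [-0.1, -0.8, -1.8]
grip_width: 0.0235
```

```bash
python3 - <<'E'
from h import *
plan()
p,R,s=pose(); c=cam('wrist','w11'); rel('w11',p,R,(300,345,70,125)); crop(c,270,370,60,140,7,'w11c')
# ray in T for pixel
for row in (106,108,110,112,114):
    o,d=ray(c,320,row,True); oT=(o-p)@R*1000; dT=d@R; print(row,oT.round(1),dT.round(3))
E
```

```text
pos [ 0.4401 -0.2796  0.2761] zang -98.35 t 10.97 F [-0.08 -0.78 -1.79] g 0.0235
w11 theta 29.68 face y at x=3: 27.47 axis y at x=3 13.66 n 2098 rms 0.34
  cam in tool [-186.8   82.    -1.6]
ring ellipse ((319.5492248535156, 105.65403747558594), (27.896209716796875, 30.385486602783203), 89.03836822509766)
ring T median [124.   84.6  -1.6] mid [126.6  83.9  -2. ]
[[136.  319.5  24.   -2. ]
 [151.  320.   31.   -1.6]
 [166.  320.   32.   -1.3]
 [181.  319.5  34.   -2. ]
 [196.  319.5  38.   -2. ]
 [211.  320.   39.   -1.6]]
z line [-8.44525845e-03  3.21237179e+02]
106 [-186.8   82.    -1.6] [1.    0.005 0.   ]
108 [-186.8   82.    -1.6] [ 1.    -0.002  0.   ]
110 [-186.8   82.    -1.6] [ 1.    -0.008  0.   ]
112 [-186.8   82.    -1.6] [ 1.    -0.015  0.   ]
114 [-186.8   82.    -1.6] [ 1.    -0.021  0.   ]
```

View pics/w11c.png

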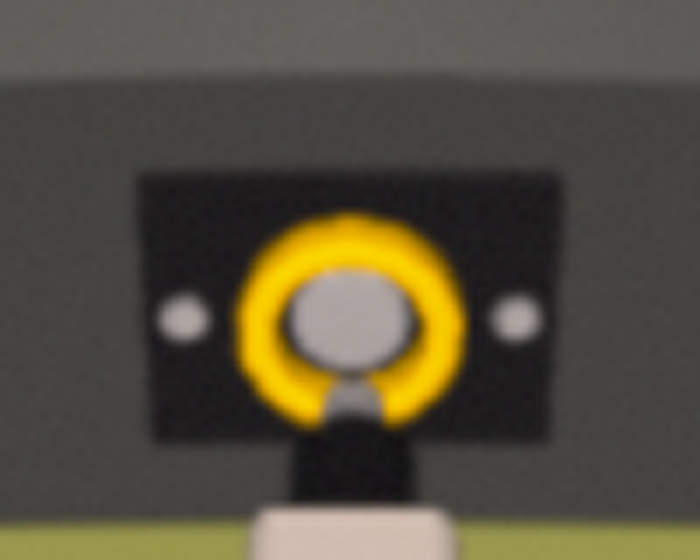

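The nose, at about (320.4,114), is in line with the ring centre at (319.6,105.7). Next I'll work out the gap along the axis.

```bash
python3 - <<'E'
from h import *
p,R,s=pose(); T,m=fit('w11',p,R); c=np.load('pics/w11.npz')
h,S,v=cv2.split(cv2.cvtColor(c['pixels'],cv2.COLOR_BGR2HSV)); mk=((h>18)&(h<34)&(S>120)&(v>110)); mk[:88]=0;mk[125:]=0;mk[:,:300]=0;mk[:,345:]=0
q=T[mk]; a=np.array([.866,.5,0]); s=q@a; print(np.percentile(s,[5,20,40,60,80,95]).round(1))
top=q[(s<np.percentile(s,60))]; print('rim pts centre',((top.max(0)+top.min(0))/2).round(1))
b=np.array([-.5,.866,0]); l=top@b; print('lat range',np.percentile(l,[1,99]).round(1),'axis lat',np.array([3,13.66,0])@b, np.array([126,13.66+.57*123,0])@b)
print('logger face', np.median(T[103:108,315:325].reshape(-1,3)@a).round(1),'bevel',np.median(T[100:110,283:290].reshape(-1,3)@a).round(1))
plan()
E
```

```text
w11 theta 29.67 face y at x=3: 27.39 axis y at x=3 13.58 n 2094 rms 0.34
  cam in tool [-186.7   82.1   -1.6]
[147.6 148.4 149.  150.1 153.8 155.8]
rim pts centre [-26.9  83.1  -2.2]
lat range [-5.1 24.8] axis lat 10.32956 9.544819999999996
logger face 153.6 bevel 157.6
pos [ 0.4401 -0.2796  0.2763] zang -98.35 t 11.03 F [ 0.05  0.01 -2.11] g 0.0241
```

>>> carry_out(commands=[4, 2.3, 0, 0, 8, 4.6, 0, 0, 12, 6.9, 0, 0, 16, 9.1, 0, 0, 16, 9.1, 0, 0, 16, 9.1, 0, 0])

```text
clock: 11.78
eef_pos: [0.4491, -0.281, 0.2603]
ee_rot: [-0.535, -0.463, 0.536, -0.462]
contact_force: [-0.6, 0.4, -1.9]
grip_width: 0.0238
```

```bash
cat > look.py <<'E'
import sys
from h import *
nm=sys.argv[1]
p,R,s=pose(); c=cam('wrist',nm); fit(nm,p,R); crop(c,270,370,60,140,7,nm+'c'); plan()
for i in range(5):
    cam('wrist'); f=arm.sense(); print((R.T@f['contact_force']).round(2),(R.T@f['wrist_torque']).round(3))
E
python3 look.py w12
```

```text
w12 theta 29.69 face y at x=3: 27.5 axis y at x=3 13.68 n 2098 rms 0.33
  cam in tool [-186.8   82.    -1.6]
pos [ 0.4491 -0.281   0.2604] zang -98.36 t 11.82 F [-0.3  -0.76 -0.84] g 0.0239
[ 1.98 -0.77  0.44] [-0.038  0.046 -0.048]
[ 1.81 -0.25 -0.36] [ 0.031  0.025 -0.033]
[0.98 0.48 0.2 ] [-0.004  0.07  -0.054]
[1.99 0.06 0.67] [-0.015 -0.017 -0.095]
[ 2.36 -0.48 -1.02] [-0.024 -0.001 -0.067]
```

View pics/w12c.png

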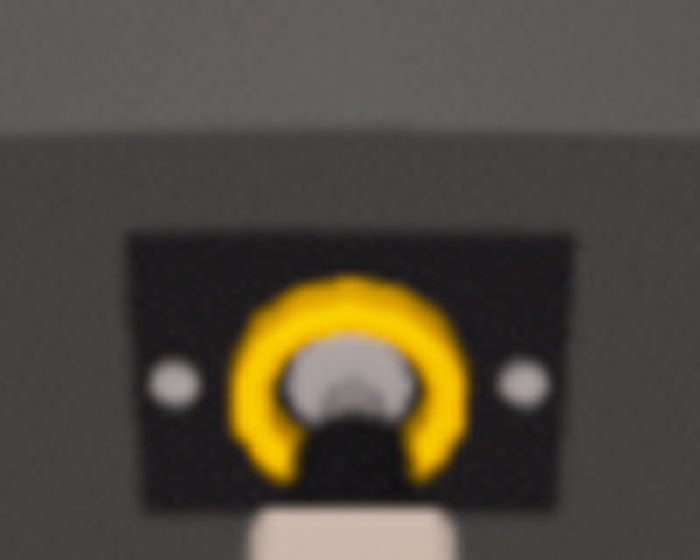

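The nose stands over the middle of the steel face, still clear. The baseline force along tool x is about +1.8 N, from the wand's weight. Now I'll feel forward.

>>> carry_out(commands=[1.7, 1, 0, 0, 3.5, 2, 0, 0, 4.3, 2.5, 0, 0, 4.3, 2.5, 0, 0])

```text
clock: 12.58
eef_pos: [0.4515, -0.2814, 0.2559]
ee_rot: [-0.535, -0.463, 0.536, -0.462]
contact_force: [0.2, -0.3, -0.8]
grip_width: 0.0237
```

```bash
python3 look.py w13
```

```text
w13 theta 29.71 face y at x=3: 27.47 axis y at x=3 13.66 n 2107 rms 0.35
  cam in tool [-186.8   82.    -1.7]
pos [ 0.4516 -0.2813  0.256 ] zang -98.35 t 12.62 F [ 0.93 -0.29 -1.04] g 0.0241
[ 1.78 -0.37  0.15] [-0.016  0.007 -0.077]
[ 1.16 -0.36 -0.26] [-0.004  0.019 -0.041]
[ 1.95  0.28 -0.31] [ 0.011  0.046 -0.047]
[1.54 0.14 0.55] [0.002 0.077 0.012]
[ 0.18  0.16 -0.41] [-0.102  0.061 -0.081]
```

>>> carry_out(commands=[0.9, 0.5, 0, 0, 1.7, 1, 0, 0, 1.7, 1, 0, 0])

```text
clock: 13.25
eef_pos: [0.4525, -0.2815, 0.2543]
ee_rot: [-0.535, -0.463, 0.536, -0.462]
contact_force: [0.4, -0.0, -2.3]
grip_width: 0.0239
```

```bash
python3 look.py w14
```

```text
w14 theta 29.74 face y at x=3: 27.47 axis y at x=3 13.65 n 2105 rms 0.35
  cam in tool [-186.8   82.    -1.6]
pos [ 0.4525 -0.2815  0.2544] zang -98.35 t 13.3 F [-0.42  0.87 -0.6 ] g 0.0234
[ 1.5   0.54 -0.02] [ 0.011  0.042 -0.071]
[ 2.39 -0.59 -0.09] [-0.048  0.06  -0.08 ]
[1.25 0.35 0.58] [ 0.014  0.027 -0.061]
[1.85 0.32 0.28] [ 0.025 -0.003 -0.045]
[ 1.52  0.3  -0.13] [-0.058  0.019 -0.127]
```

View pics/w14c.png

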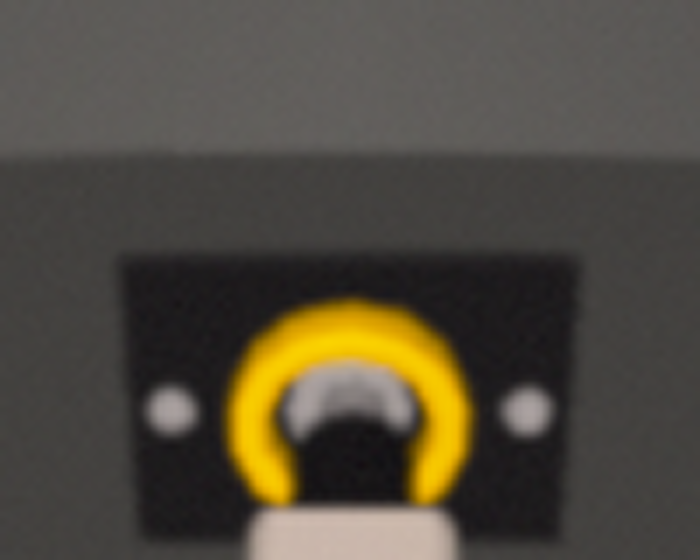

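No contact yet. The nose is inside the ring's outline and centred. I'll continue in small steps.

>>> carry_out(commands=[0.9, 0.5, 0, 0, 1.3, 0.75, 0, 0, 1.3, 0.75, 0, 0])

```text
clock: 13.92
eef_pos: [0.4532, -0.2817, 0.2531]
ee_rot: [-0.535, -0.463, 0.536, -0.462]
contact_force: [-0.4, -0.1, 0.7]
grip_width: 0.0237
```

```bash
python3 look.py w15
```

```text
w15 theta 29.74 face y at x=3: 27.49 axis y at x=3 13.67 n 2104 rms 0.34
  cam in tool [-186.8   82.    -1.6]
pos [ 0.4533 -0.2816  0.2532] zang -98.36 t 13.97 F [-0.52  0.34  0.47] g 0.0241
[-0.2  -0.65  0.22] [ 0.013  0.036 -0.285]
[ 1.   -0.98  0.1 ] [ 0.001 -0.031 -0.276]
[ 0.04 -0.01  0.4 ] [ 0.029 -0.006 -0.183]
[-0.73 -1.54 -1.41] [-0.039  0.024 -0.283]
[ 0.24 -0.8   0.17] [ 0.035  0.027 -0.196]
```

>>> carry_out(commands=[0.9, 0.5, 0, 0, 1.3, 0.75, 0, 0, 1.3, 0.75, 0, 0])

```text
clock: 14.6
eef_pos: [0.454, -0.2817, 0.2518]
ee_rot: [-0.535, -0.463, 0.536, -0.462]
contact_force: [-1.4, 0.5, 1.2]
grip_width: 0.0237
```

```bash
python3 look.py w16
```

```text
w16 theta 29.75 face y at x=3: 27.45 axis y at x=3 13.63 n 2109 rms 0.34
  cam in tool [-186.8   82.    -1.6]
pos [ 0.454  -0.2818  0.2519] zang -98.36 t 14.65 F [-0.96  0.71  1.45] g 0.0237
[-0.42 -1.32 -0.48] [ 0.059 -0.016 -0.427]
[-0.39 -1.33  0.22] [-0.01   0.045 -0.375]
[ 0.32 -0.8   0.01] [ 0.022  0.007 -0.388]
[-0.21 -1.97  0.55] [-0.018 -0.018 -0.405]
[-1.71 -1.24  0.04] [ 0.003  0.036 -0.396]
```

Contact came in the step before last, and the force is now about 2.2–2.6 N. About 2 mm more brings the nose to half its travel.

>>> carry_out(commands=[0.9, 0.5, 0, 0, 1.7, 1, 0, 0, 1.7, 1, 0, 0, 1.7, 1, 0, 0])

```text
clock: 15.4
eef_pos: [0.455, -0.2819, 0.2502]
ee_rot: [-0.535, -0.463, 0.536, -0.462]
contact_force: [-2.0, 0.7, 1.9]
grip_width: 0.0237
```

```bash
sed -i 's/range(5)/range(12)/' look.py; python3 look.py w17; python3 - <<'E'
from h import *
c=cam('side','s17'); crop(c,265,375,95,200,7,'s17c'); cam('top','top17')
E
```

```text
w17 theta 29.74 face y at x=3: 27.49 axis y at x=3 13.67 n 2103 rms 0.34
  cam in tool [-186.8   82.    -1.6]
pos [ 0.455  -0.2819  0.2502] zang -98.36 t 15.45 F [-1.95 -0.26  2.31] g 0.024
[-1.4  -2.34 -0.07] [-0.021 -0.023 -0.517]
[-2.71 -2.26 -0.3 ] [ 0.014  0.06  -0.545]
[-2.52 -1.94  0.14] [ 0.008 -0.008 -0.564]
[-2.64 -2.15  0.18] [ 0.009  0.024 -0.532]
[-2.31 -2.61  0.07] [-0.038  0.007 -0.482]
[-2.48 -1.87  0.28] [ 0.029  0.017 -0.539]
[-1.19 -1.44 -0.13] [ 0.037  0.031 -0.544]
[-1.1  -2.09 -0.9 ] [-0.038  0.004 -0.546]
[-2.29 -1.32  0.45] [ 0.046 -0.017 -0.512]
[-1.46 -1.56 -0.15] [-0.033  0.02  -0.486]
[-1.97 -2.08 -0.42] [-0.006  0.03  -0.509]
[-2.44 -1.97 -0.36] [-0.037  0.028 -0.544]
```

View pics/w17c.png

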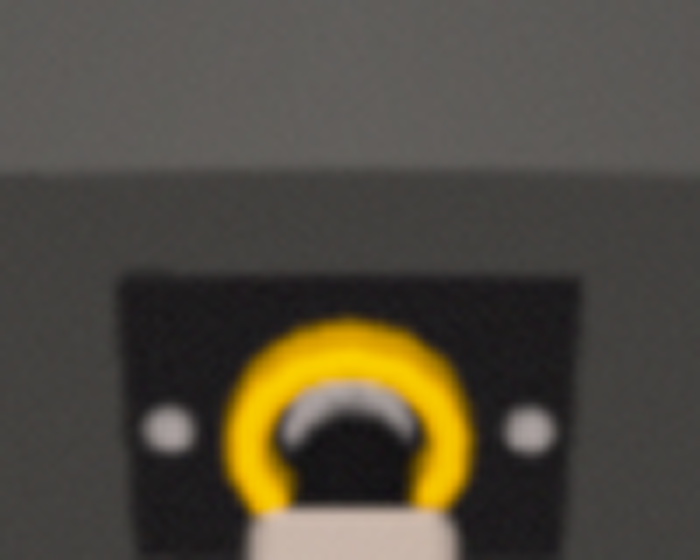

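View pics/top17.png

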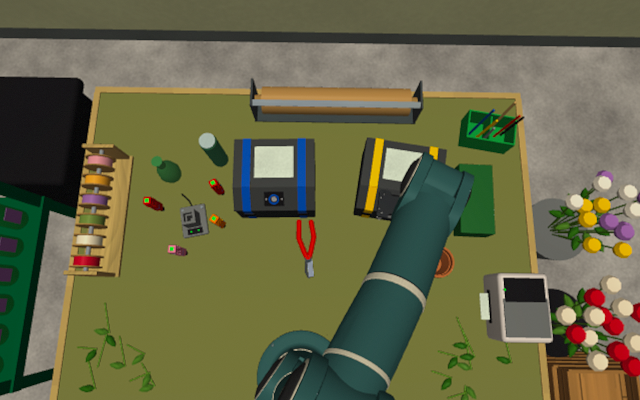

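View pics/w17.png

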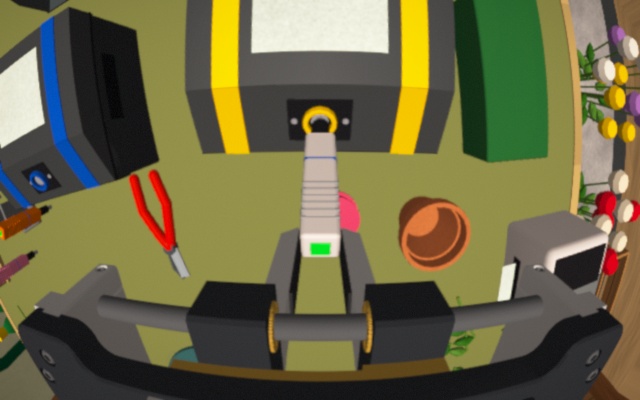

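```bash
python3 - <<'E'
from h import *
a=np.load('pics/top0.npz')['pixels'];b=np.load('pics/top17.npz')['pixels']
d=cv2.absdiff(a,b).max(2)
for n,(x0,x1,y0,y1) in dict(yellow=(350,395,130,190),blue=(228,320,130,222),left=(140,230,125,265),sec=(290,320,215,280),brick=(475,500,160,240)).items(): print(n,d[y0:y1,x0:x1].mean().round(2),(d[y0:y1,x0:x1]>50).sum())
print(arm.sense()['clock'],arm.hand_in())
E
```

```text
yellow 4.81 0
blue 4.45 0
left 5.17 65
sec 4.98 0
brick 3.94 0
the job is handed in; nothing more can be done
16.15 None
```

The job is handed in at 16.15 s: the white wand is in the gripper, its nose pressed onto the yellow-ringed logger. `hand_in` gives no verdict, so this rests on my own checks.

**What I did:** I drew the wand straight up out of its dock. The moves cannot tilt the tool, so I leaned the wand against the edge of the dock's hole until it had turned about 30° in the fingers. I then lined it up with the ring in the wrist camera and felt forward in 1.5–2 mm steps until it touched. From there I pressed about 2 to 3.5 mm further.

**Last checks:**
- **Squareness:** the wand's tilt reads 29.7° against the 30° slope. Its yaw is within about 0.2° of my measurement of the box.
- **Centring:** the nose was within about 1 mm of the ring centre in the wrist pictures.
- **Depth:** the nose end works out at about 4 mm above the bevel, which is the logger's face and not the ring's rim.
- **Pressing force:** the averaged force reading gives about 4.1 N. The torque and the step count give about 3.3–4.2 N. That puts the nose at about 3.5–5 of its 8 mm.
- **Boxes and bench:** comparing the top pictures before and after showed no change at either box, the secateurs or the foam brick. The only change to the left was at the emptied dock. The arm hid part of the yellow box, the pot and the reel in that view, but they looked undisturbed in the wrist picture.

**What disagreed:** the wand turned about a point near its top and not about the grasp point. The first tilt therefore came out at 24.4°, and I corrected it. The force readings vary by about 0.5 N.

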